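# Sort the baby's things in the wardrobe niche

## Robot

A 6-joint arm with a two-finger parallel gripper is mounted at the origin on the work surface. World frame = base frame: x ahead of the robot, y to its left, z up, the work surface at z = 0. Lengths are in m, angles in rad, forces in N, time in s.
With the tool pointing down it reaches from about 0.25 to 0.775 m from the base axis. Payload 4 kg.
Tool frame: the origin (TCP) lies midway between the tips of the shut fingers; the grasp point (between the pads) lies 19 mm behind it (robot.grasp_offset is the distance from the TCP to the grasp point, in m); z points along the fingers, y is the direction in which the jaws open and shut (so a half turn about z gives the same grasp; the last joint's range is limited). The gripper opens to 94 mm and grips with 3 to 60 N. Pads are 16 mm wide; open, the fingers measure 119 mm over their backs; the gripper's body (75 mm by 177 mm) begins 78 mm behind the grasp point.
Start: joints at [-1.398, 0.087, 1.371, -0, 1.684, -0.103], TCP at [0.15, -0.529, 0.206] pointing down, gripper open.
Joint ranges: [-3.1, 3.1], [-0.76, 2.03], [0.27, 2.55], [-1.08, 4.22], [0.17, 2.65], [-2.57, 2.57]. Speed limits (rad/s): [2.79, 2.79, 3.14, 3.14, 3.14, 3.14].

## Interface

Orientations are given as [roll, pitch, yaw] about the fixed x, y, z axes, in that order (R = Rz(yaw) Ry(pitch) Rx(roll)).
In Python, from bench import status, viewer, order, robot gives the robot as it stands. The module is installed in compiled form; this text tells all that it offers.
- The arm moves only by the tool move_arm, never from a script. Its argument "targets" is a list of rows, each a list of 3 entries, a list of its own where there are three numbers: the shift along the tool's x, y, z in mm, then the turn, a rotation vector about the tool's x, y, z in degrees, then the opening, from -1 (shut) to 1 (fully open). A call has 1 to 20 rows; each row is the pose to reach, as a shift and turn from the pose commanded when the call began, along the tool's axes at that moment; what a row does not reach only later rows make up. A row lasts 1/8 s, in which the tool goes at most 62.5 mm and 10.7 degrees, less where a joint would pass 70% of its speed; a pose out of reach is approached as far as the arm can. A call with a gripper value outside its range is refused whole. The fingers move at their own pace and stop on an object; the grip force is fixed at half the most. Time passes only in rows, so rows that repeat a pose let the fingers close. It gives the time, the measured TCP pose, the force and the opening at its end, in the units of the state.
- status.get_obs(): the state, without advancing time (a new reading comes with each control period).
- viewer.snapshot(name): name is "scene" or "top" or "wrist"; returns the picture (400x640x3 uint8, red, green, blue); there is no depth.
- viewer.camera_model(name): a dict with "K" (3x3 intrinsics, pixels), "xyz" and "attitude" of the camera in the world; the wrist camera has in their place "T_tool_cam" (4x4, takes a point from camera to tool coordinates, whose origin is the TCP and whose axes are the flange's). Camera axes: x right, y up, looking along -z (the intrinsics and any distortion apply to the point x, -y, -z); pixel columns grow to the right and rows downward; lengths in m; the calibration is good to about 2 mm. A picture is of the moment at which its call begins: read the wrist's pose just before it. camera_model takes no time and is no camera call.
- order.close_job(): hands the job in, once; it reports no verdict.
The state is a dict: "time": time; "joint_positions": joint angles; "qvel": joint speeds; "joint_torque": joint torques, N m; "tool_pos": TCP position; "ee_rot": TCP orientation; "wrist_force": force on the tool from outside, world axes, zero at the start; "wrist_torque": the same for the moment, N m; "width": finger opening in m.
Only numpy, scipy, OpenCV 4.12 (cv2) and the standard library are available. Lean on these libraries where they do the work, as an engineer would, in place of code of your own. Each camera call takes 0.05 s, during which the arm holds its last target. There are 200 camera calls.

## Task

Put the baby's things away where they belong: the ramekin and the sippy cup upright in the green bin with the white floor, the wooden rattle flat in the green bin with the yellow floor, and the pacifier box and the elephant teether each lying fully down in its own cut-out in the dark foam tray. Set the ceramic ramekin down rather than dropping it, leave the jar and the cream tin standing where they are, and let go of everything at the end.

Things in the scene. Friction and masses are not known exactly. Their poses are not given: they have to be found in the camera images.
- feeding_bin: Feeding bin: green plastic open bin with a WHITE floor and a white tag on its front. Fixed. Outside 140 (x) by 190 (y) mm, walls 4 mm thick; side and back (+x) walls 55 mm high, front (-x) wall 42; inner floor 6 mm above the table. Origin: centre of the underside; z up, -x roughly towards the robot.
- toy_bin: Toy bin: green plastic open bin with a YELLOW floor and a yellow tag on its front. Fixed. Outside 140 (x) by 190 (y) mm, walls 4 mm thick; side and back (+x) walls 55 mm high, front (-x) wall 42; inner floor 6 mm above the table. Origin: centre of the underside; z up, -x roughly towards the robot.
- tray: Dark foam tray 140 (x) by 190 (y) by 18 mm, fixed. Origin: centre of underside; z up, -x roughly to the robot. Two cut-outs, 12 mm deep, pale blue floor 6 mm above the table: a rectangle 94 (x) by 64 (y) centred at x 0, y -49 (pacifier box); an elephant outline, about 7 mm play, that takes the teether only with its origin near x +23, y +42, flat, same side up, its +x (trunk) along the tray's -x.
- teether: Peach elephant teether (firm silicone), lying flat on its side, 26 mm thick, 60 g. Origin: middle of the body on the underside; z up, x to head and trunk, y to the elephant's back. Body and legs span x -26 to 26, y -29 to 29 mm (58 mm across y: grip there); the head reaches x +53, y +33, the trunk (20 mm thick) x +71, y -28.
- rattle: Wooden spinning rattle lying flat, 20 mm thick, 60 g: a square frame 54 by 54 mm around three coloured beads, with a 16 mm wide handle ending in a 24 mm round knob at x -84 mm. Origin: middle of the frame on the underside; z up, the handle points along -x.
- ramekin: White ceramic ramekin standing upright, open on top, fluted outside; 62 mm outside diameter, 40 mm high, wall 4 mm, 140 g. Origin: centre of the underside, z up.
- sippy_cup: Stainless steel sippy cup standing upright: cylinder 60 mm in diameter up to 82 mm (the top 14 mm is its orange lid), with a small orange spout off centre towards x +15 mm up to 95 mm; 160 g. Origin: centre of the underside, z up.
- pacifier_box: Closed blue plastic pacifier box, 80 (x) by 50 (y) by 40 mm high, a white and blue disc on its top, 80 g, one solid piece. Origin: centre of the underside, z up.
- jar: Bystander: small amber glass baby-food jar with a white cap, 38 mm in diameter, 50 mm high, loose. Origin: centre of the underside, z up.
- tin: Bystander: small round aluminium cream tin with a red lid, 39 mm in diameter, 30 mm high, loose. Origin: centre of the underside, z up.
Not all that is in view belongs to the job. Leave any turquoise look-alike of the rattle alone.

How it is judged:
At the end, for the whole second after the job is handed in: Ramekin and cup upright (0.15 rad) on the feeding bin's floor; rattle flat (0.2 rad) on the toy bin's floor; box and teether flat in their cut-outs (within 12 mm in x and y, 4.5 mm of the floor); all at rest and released; jar and tin within 20 mm of their start (x of ramekin in the frame of feeding_bin between -0.06 and 0.06 m and y of ramekin in the frame of feeding_bin between -0.085 and 0.085 m and z of ramekin in the frame of feeding_bin between 0 and 0.013 m and angle between each of ramekin, sippy_cup, teether, pacifier_box's own z axis and vertical below 0.15 rad and x of sippy_cup in the frame of feeding_bin between -0.06 and 0.06 m and y of sippy_cup in the frame of feeding_bin between -0.085 and 0.085 m and z of sippy_cup in the frame of feeding_bin between 0 and 0.013 m and x of rattle in the frame of toy_bin between -0.06 and 0.06 m and y of rattle in the frame of toy_bin between -0.085 and 0.085 m and z of rattle in the frame of toy_bin between 0 and 0.014 m and angle between rattle's own z axis and vertical below 0.2 rad and x of teether in the frame of tray between 0.011 and 0.035 m and y of teether in the frame of tray between 0.03 and 0.054 m and z of teether in the frame of tray between 0 and 0.0105 m and x of pacifier_box in the frame of tray between -0.012 and 0.012 m and y of pacifier_box in the frame of tray between -0.061 and -0.037 m and z of pacifier_box in the frame of tray between 0 and 0.0105 m and linear speed of each of teether, rattle, ramekin, sippy_cup, pacifier_box below 0.03 m/s and angular speed of each of teether, rattle, ramekin, sippy_cup, pacifier_box below 0.3 rad/s and distance of each of jar, tin from where it was at the start of the episode below 0.02 m); the robot touches nothing.
It fails at once if the ramekin is dropped: it moves faster than 0.75 m/s (a fall of about 30 mm) with no finger touching it (linear speed of ramekin above 0.75 m/s and contact force between ramekin and the fingers below 0.05 N).
It fails at once if the jar is knocked over or shifted by more than 20 mm (distance of jar from where it was at the start of the episode above 0.02 m or angle between jar's own z axis and vertical above 0.5 rad).
It fails at once if the tin is knocked over or shifted by more than 20 mm (distance of tin from where it was at the start of the episode above 0.02 m or angle between tin's own z axis and vertical above 0.5 rad).
It also fails if it takes over 128 s, if anything falls off the work surface, if the arm or the gripper's body presses on something with over 40 N, if the wrist force passes 120 N, or if a joint passes its speed limit or range.

## Working session

There is one attempt and no reset: what is moved stays moved. The work goes in short steps, Python scripts to look and compute and a tool call to move; the robot and the scene stay as the last step left them, time stands still between calls to the robot, and variables do not carry over. Pictures are saved under pics/ and viewed, about 12 in all and at most 16, crops included, and the job is handed in when it is done.

Besides the shell and the picture viewer there is one more tool, called after "Request:" as a command line: name --argument value ..., lists and objects as JSON in quotes. move_arm: Moves the arm, as the interface text tells. Its arguments: {"type":"object","properties":{"targets":{"type":"array"}},"required":["targets"]}

```bash
mkdir -p pics; cat > h.py <<'E'
import numpy as np,cv2
from bench import status,viewer,order,robot
from scipy.spatial.transform import Rotation as Ro
def rot(a):
    a=np.array(a,float)
    return a if a.shape==(3,3) else Ro.from_euler('xyz',a).as_matrix()
def tool():
    o=status.get_obs(); T=np.eye(4); T[:3,:3]=rot(o['ee_rot']); T[:3,3]=o['tool_pos']; return T
def cam(n,T=None):
    m=viewer.camera_model(n)
    if 'T_tool_cam' in m: M=T@np.array(m['T_tool_cam'])
    else:
        M=np.eye(4); M[:3,:3]=rot(m['attitude']); M[:3,3]=m['xyz']
    return m,M
def ray(n,uv,z,T=None):
    m,M=cam(n,T); K=np.array(m['K'])
    d=m.get('dist',m.get('distortion')); 
    uv=np.array(uv,float).reshape(-1,1,2)
    p=cv2.undistortPoints(uv,K,None if d is None else np.array(d,float)).reshape(-1,2)
    D=np.c_[p[:,0],-p[:,1],-np.ones(len(p))]@M[:3,:3].T
    s=(z-M[2,3])/D[:,2]
    return M[:3,3]+s[:,None]*D
def snap(n,f):
    T=tool(); im=viewer.snapshot(n); cv2.imwrite('pics/'+f,im[:,:,::-1]); return im,T
E
python3 - <<'E'
from h import *
print(status.get_obs())
for n in('scene','top','wrist'):
    print(viewer.camera_model(n)); snap(n,n+'0.png')
E
```

```text
{'time': 0.0, 'joint_positions': array([-1.39808811e+00,  8.79614657e-02,  1.37223205e+00,  9.40065863e-06,
        1.68355962e+00, -1.03065934e-01]), 'qvel': array([-4.84167252e-04,  1.19488832e-03, -1.54915941e-03, -1.20504259e-03,
        3.25000540e-05,  2.74159894e-04]), 'joint_torque': array([ 1.48740787e-05, -3.40186429e+01, -3.02421641e+01,  7.17672310e-02,
        3.30538850e-02, -1.57912750e-04]), 'tool_pos': array([ 0.14968584, -0.52868903,  0.20431188]), 'ee_rot': array([-3.13944460e+00, -2.31571112e-04,  2.75774947e-01]), 'wrist_force': array([-0.33047802, -0.17948181,  0.27856225]), 'wrist_torque': array([ 0.00038344,  0.02631281, -0.00890186]), 'width': 0.09373020649715572}
{'K': array([[421.44919787,   0.        , 315.88227422],
       [  0.        , 421.44919787, 205.18161272],
       [  0.        ,   0.        ,   1.        ]]), 'xyz': array([1.31116489, 0.44697526, 0.77401019]), 'attitude': array([9.51055716e-01, 1.20570661e-03, 2.20142638e+00])}
{'K': array([[439.23805692,   0.        , 318.24833558],
       [  0.        , 439.23805692, 202.05914146],
       [  0.        ,   0.        ,   1.        ]]), 'xyz': array([ 0.30429605, -0.18129453,  1.45980218]), 'attitude': array([ 1.00826948e-01, -5.68096505e-04, -1.58954673e+00])}
{'K': array([[346.49378506,   0.        , 326.00362329],
       [  0.        , 346.49378506, 199.19011448],
       [  0.        ,   0.        ,   1.        ]]), 'T_tool_cam': array([[ 1.83007203e-04,  9.70281033e-01,  2.41980752e-01,
         7.05218163e-02],
       [ 9.99999970e-01, -1.37630548e-04, -2.04424886e-04,
        -1.02795791e-04],
       [-1.65045646e-04,  2.41980782e-01, -9.70281028e-01,
        -1.79205984e-01],
       [ 0.00000000e+00,  0.00000000e+00,  0.00000000e+00,
         1.00000000e+00]])}
```

View pics/top0.png

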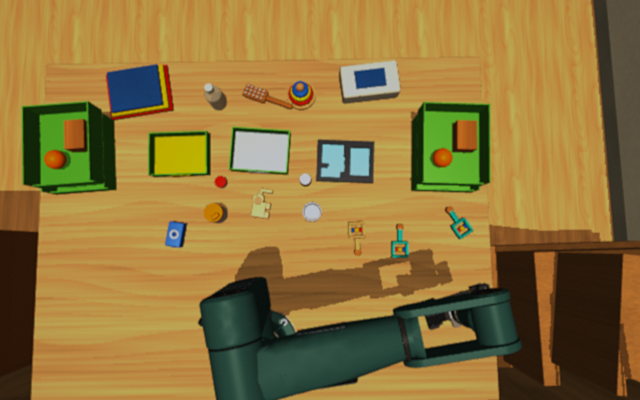

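View pics/scene0.png

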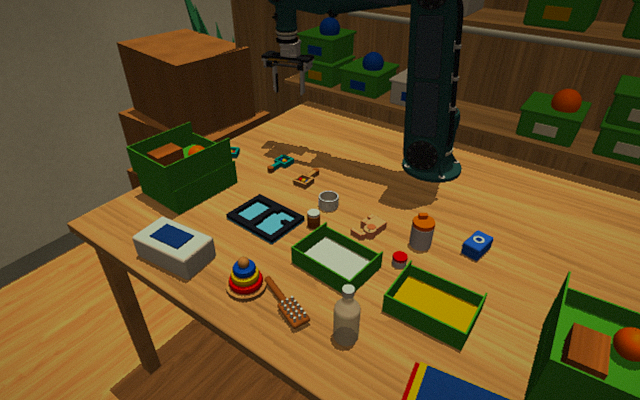

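Top view: real rattle at (356,235), wood-coloured. Turquoise look-alikes are at (400,243) and (460,222). White rounds: ramekin (312,212) and jar cap (305,179). Orange/red rounds: sippy cup (214,212) and tin (221,182). The bins' orange balls are not in the job. Box is at (175,234), teether at (263,203), yellow bin at (180,153), white bin at (260,150) and tray at (346,161). I'll check the choice in one crop and measure.

```bash
python3 - <<'E'
from h import *
im=cv2.imread('pics/top0.png'); c=cv2.resize(im[120:270,140:420],None,fx=2.85,fy=2.85,interpolation=cv2.INTER_CUBIC); cv2.imwrite('pics/crop0.png',c)
hsv=cv2.cvtColor(im,cv2.COLOR_BGR2HSV)
def comp(name,m,win,z,k=1):
    x0,y0,x1,y1=win; w=np.zeros_like(m); w[y0:y1,x0:x1]=m[y0:y1,x0:x1]
    cs,_=cv2.findContours(w,cv2.RETR_EXTERNAL,cv2.CHAIN_APPROX_NONE)
    for c in sorted(cs,key=cv2.contourArea)[-k:]:
        P=ray('top',c.reshape(-1,2),z)[:,:2]*1000
        r=cv2.minAreaRect(P.astype(np.float32)); print(name,np.round(r[0],1),np.round(r[1],1),round(r[2],1),'corners',cv2.boxPoints(r).round().tolist())
H,S,V=cv2.split(hsv)
green=cv2.inRange(hsv,(40,80,20),(85,255,255))
comp('yellowfloor',cv2.inRange(hsv,(22,150,60),(35,255,255)),(150,130,212,180),.006)
comp('whitefloor',cv2.inRange(hsv,(0,0,100),(180,60,255)),(228,125,294,178),.006)
comp('tray',cv2.inRange(hsv,(0,0,0),(180,255,75)),(312,134,380,188),.018)
comp('cutouts',cv2.inRange(hsv,(85,60,100),(110,255,255)),(312,134,380,188),.006,2)
comp('box',cv2.inRange(hsv,(100,120,40),(125,255,255)),(155,215,195,255),.04)
comp('teether',cv2.inRange(hsv,(0,0,150),(180,110,255)),(245,180,278,225),.026)
comp('ramekin',cv2.inRange(hsv,(0,0,100),(180,70,255)),(298,198,328,226),.04)
comp('jar',cv2.inRange(hsv,(0,0,120),(180,80,255)),(296,170,316,190),.05)
comp('tin',cv2.inRange(hsv,(0,180,60),(8,255,255)),(210,172,232,192),.03)
comp('cup',cv2.inRange(hsv,(8,200,110),(20,255,255)),(200,200,230,225),.082)
E
```

```text
yellowfloor [623.6 278.9] [129.3 171.5] 0.8 corners [[558.0, 364.0], [560.0, 192.0], [689.0, 194.0], [687.0, 366.0]]
whitefloor [628.5   7.7] [179.1 127.8] 85.3 corners [[557.0, -76.0], [685.0, -87.0], [700.0, 92.0], [572.0, 102.0]]
tray [ 586.  -276.2] [184.1 137.7] 86.8 corners [[512.0, -364.0], [650.0, -372.0], [660.0, -188.0], [522.0, -181.0]]
cutouts [ 585.8 -326.1] [64.  92.3] 88.5 corners [[539.0, -357.0], [631.0, -359.0], [633.0, -295.0], [540.0, -293.0]]
cutouts [ 590.9 -235.4] [ 77.3 112.5] 88.9 corners [[534.0, -273.0], [646.0, -275.0], [648.0, -198.0], [535.0, -196.0]]
box [352.6 278.7] [51.6 77.9] 79.5 corners [[310.0, 260.0], [386.0, 246.0], [396.0, 297.0], [319.0, 311.0]]
teether [429.6   5.4] [53.5 49.3] 78.5 corners [[400.0, -16.0], [448.0, -26.0], [459.0, 27.0], [411.0, 37.0]]
ramekin [ 419.2 -162.4] [61.6 58.5] 88.9 corners [[389.0, -193.0], [448.0, -194.0], [449.0, -132.0], [391.0, -131.0]]
jar [ 523.7 -142.4] [34.6 36.9] 44.3 corners [[498.0, -141.0], [524.0, -168.0], [549.0, -144.0], [523.0, -117.0]]
tin [522.9 136.8] [35.4 34.7] 44.9 corners [[498.0, 137.0], [523.0, 112.0], [548.0, 137.0], [523.0, 162.0]]
cup [418.3 146.9] [56.9 56.6] 0.4 corners [[390.0, 175.0], [390.0, 118.0], [447.0, 119.0], [446.0, 175.0]]
```

View pics/crop0.png

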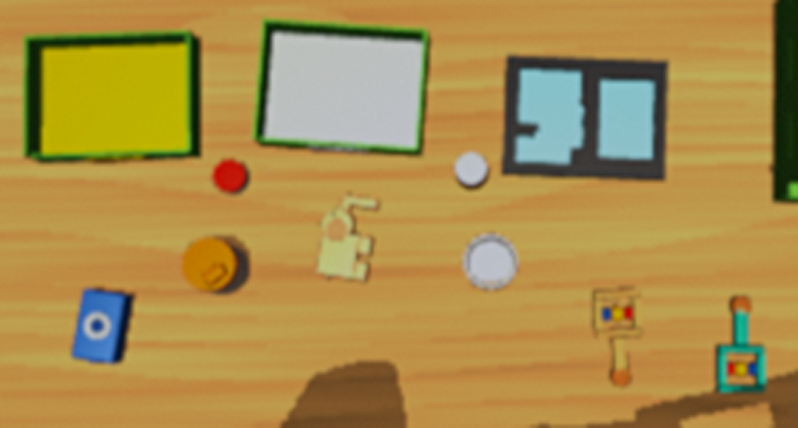

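Crop: wooden rattle has its frame at crop (616,312) and knob at (620,378), so the handle points to the robot. The teether's head and trunk are up at (340,225)-(375,203) and its legs point right. The elephant cut-out is mirrored by half a turn, with its trunk slot at lower left. Next: a high wrist view for finer poses.

Request:
move_arm --targets '[[[454,-390,-126],[0,0,16],1],[[454,-390,-126],[0,0,16],1],[[454,-390,-126],[0,0,16],1],[[454,-390,-126],[0,0,16],1],[[454,-390,-126],[0,0,16],1],[[454,-390,-126],[0,0,16],1],[[454,-390,-126],[0,0,16],1],[[454,-390,-126],[0,0,16],1],[[454,-390,-126],[0,0,16],1],[[454,-390,-126],[0,0,16],1],[[454,-390,-126],[0,0,16],1],[[454,-390,-126],[0,0,16],1],[[454,-390,-126],[0,0,16],1],[[454,-390,-126],[0,0,16],1]]'

```text
time: 1.9
tool_pos: [0.4799, -0.0314, 0.3314]
ee_rot: [3.141, 0.0, -0.006]
wrist_force: [-1.0, 0.3, -0.1]
width: 0.0943
```

```bash
python3 - <<'E'
from h import *
im,T=snap('wrist','w1.png'); np.save('T1.npy',T); print(T.round(4),status.get_obs()['time'])
E
```

```text
[[ 1.000e+00 -5.700e-03 -2.000e-04  4.799e-01]
 [-5.700e-03 -1.000e+00 -2.000e-04 -3.140e-02]
 [-1.000e-04  2.000e-04 -1.000e+00  3.314e-01]
 [ 0.000e+00  0.000e+00  0.000e+00  1.000e+00]] 1.95
```

View pics/w1.png

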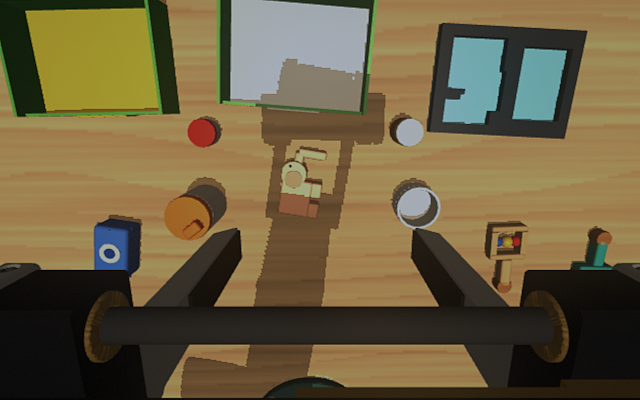

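Wrist view: tray at (505,80), ramekin (417,207), cup (188,216), teether (300,185), rattle frame (507,241) with knob at (504,287), box (115,250), jar (407,131), tin (202,132). I'll measure from this and take an enlarged crop of the teether and rattle.

```bash
python3 - <<'E'
from h import *
T=np.load('T1.npy'); im=cv2.imread('pics/w1.png'); hsv=cv2.cvtColor(im,cv2.COLOR_BGR2HSV)
a=cv2.resize(im[140:225,265:345],None,fx=5,fy=5,interpolation=cv2.INTER_CUBIC); b=cv2.resize(im[215:300,470:550],None,fx=5,fy=5,interpolation=cv2.INTER_CUBIC)
cv2.imwrite('pics/crop1.png',np.hstack([a,b]))
def comp(name,m,win,z,k=1,circ=0):
    x0,y0,x1,y1=win; w=np.zeros_like(m); w[y0:y1,x0:x1]=m[y0:y1,x0:x1]
    cs,_=cv2.findContours(w,cv2.RETR_EXTERNAL,cv2.CHAIN_APPROX_NONE)
    for c in sorted(cs,key=cv2.contourArea)[-k:]:
        P=(ray('wrist',c.reshape(-1,2),z,T)[:,:2]*1000).astype(np.float32)
        if circ: print(name,'circ',cv2.minEnclosingCircle(P))
        r=cv2.minAreaRect(P); print(name,np.round(r[0],1),np.round(r[1],1),round(r[2],1),'corners',cv2.boxPoints(r).round().tolist())
comp('tray',cv2.inRange(hsv,(0,0,0),(180,130,85)),(420,15,600,145),.018)
comp('cut',cv2.inRange(hsv,(80,50,90),(110,255,255)),(420,15,600,145),.006,2)
comp('ramekin',cv2.inRange(hsv,(0,0,90),(180,60,255)),(390,184,445,233),.04,1,1)
comp('cup',cv2.inRange(hsv,(8,180,90),(20,255,255)),(160,185,215,245),.082,1,1)
comp('jar',cv2.inRange(hsv,(0,0,130),(180,60,255)),(390,115,428,148),.05,1,1)
comp('tin',cv2.inRange(hsv,(0,180,90),(8,255,255)),(185,115,222,150),.03,1,1)
comp('box',cv2.inRange(hsv,(100,120,70),(125,255,255)),(80,215,145,270),.04)
comp('whitefloor',cv2.inRange(hsv,(0,0,80),(180,60,255)),(215,0,375,115),.006)
comp('yellow',cv2.inRange(hsv,(22,150,80),(35,255,255)),(10,0,170,115),.006)
E
```

```text
tray [ 588.8 -271.6] [195.1 139.3] 86.8 corners [[514.0, -365.0], [653.0, -373.0], [664.0, -178.0], [525.0, -170.0]]
cut [ 586.5 -326.7] [58.5 93. ] 86.8 corners [[538.0, -353.0], [631.0, -358.0], [635.0, -300.0], [542.0, -295.0]]
cut [ 590.9 -236.2] [ 74.1 112.4] 86.6 corners [[533.0, -270.0], [645.0, -276.0], [649.0, -203.0], [537.0, -196.0]]
ramekin circ ((419.76214599609375, -158.8944549560547), 32.74470901489258)
ramekin [ 419.8 -160.7] [61.6 61.7] 10.3 corners [[384.0, -136.0], [395.0, -197.0], [456.0, -186.0], [445.0, -125.0]]
cup circ ((419.26312255859375, 148.89834594726562), 29.560169219970703)
cup [419.5 148.7] [56.8 58.4] 85.0 corners [[388.0, 123.0], [446.0, 118.0], [451.0, 174.0], [393.0, 180.0]]
jar circ ((525.013427734375, -140.77992248535156), 17.89328384399414)
jar [ 525.2 -140.7] [34.9 34.8] 46.4 corners [[501.0, -141.0], [526.0, -165.0], [550.0, -140.0], [525.0, -116.0]]
tin circ ((525.151611328125, 138.73280334472656), 18.97630500793457)
tin [525.  138.5] [37.3 36.2] 89.7 corners [[507.0, 120.0], [543.0, 120.0], [543.0, 157.0], [507.0, 157.0]]
box [359.4 281.1] [46.8 69.9] 80.5 corners [[321.0, 264.0], [390.0, 252.0], [398.0, 298.0], [329.0, 310.0]]
whitefloor [625.7   6.9] [182.9 132.1] 85.1 corners [[552.0, -79.0], [684.0, -90.0], [699.0, 92.0], [568.0, 104.0]]
yellow [619.9 285.1] [131.2 159.5] 0.8 corners [[553.0, 364.0], [555.0, 205.0], [687.0, 206.0], [684.0, 366.0]]
```

View pics/crop1.png

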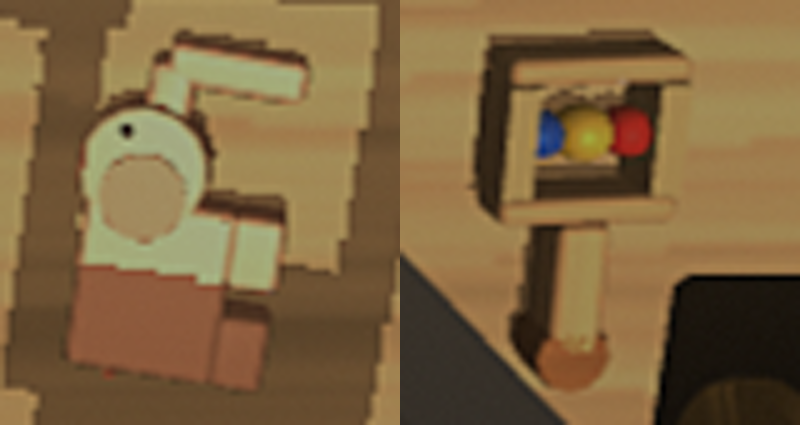

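```bash
cat >> h.py <<'E'
def move(goal,cur=None):
    """goal: x,y,z mm, yaw deg -> tool shift mm and turn deg from current (measured) pose"""
    T=tool(); d=T[:3,:3].T@(np.array(goal[:3])/1000-T[:3,3])*1000
    R=Ro.from_euler('xyz',[np.pi,0,np.radians(goal[3])]).as_matrix()
    print('from',(T[:3,3]*1000).round(1),'shift',d.round(1),'turn',np.degrees(Ro.from_matrix(T[:3,:3].T@R).as_rotvec()).round(1))
E
python3 - <<'E'
from h import *
T=np.load('T1.npy')
t=np.array([[258,390],[72,360],[285,222]])/5+[265,140]
P=ray('wrist',t,.026,T)[:,:2]*1000; print(P.round(1))
y=P[1]-P[0]; x=P[2]-P[0]; print('len',np.hypot(*y),np.hypot(*x),'yaw',np.degrees(np.arctan2(-y[0],y[1])),np.degrees(np.arctan2(x[1],x[0])),'c',(P[1]+P[2])/2)
r=np.array([[510,62],[692,62],[675,222],[503,222],[573,362]])-[400,0]; r=r/5+[470,215]
Q=ray('wrist',r,.02,T)[:,:2]*1000; c=Q[:4].mean(0); h=c-Q[4]; print(Q.round(1),c,np.hypot(*h),np.degrees(np.arctan2(h[1],h[0])))
E
```

```text
[[401.2 -17.1]
 [410.6  36.9]
 [451.2 -25.4]]
len 54.82005035374148 50.70576980417164 yaw -9.895205110121646 -9.426413168482545 c [430.94548567   5.72051654]
[[ 383.3 -278.1]
 [ 383.  -332.3]
 [ 331.6 -334.1]
 [ 331.9 -281.6]
 [ 284.7 -308.6]] [ 357.45264516 -306.51015892] 72.7341606913418 1.6228760690277793
```

Teether at (431,6), yaw -9.7°. Tray centre about (588.7,-275.5), yaw -3.2°. Picking up the teether first, jaws across its body.

Request:
move_arm --targets '[[[-49,-37,262],[0,0,9.4],1],[[-49,-37,262],[0,0,9.4],1],[[-49,-37,262],[0,0,9.4],1],[[-49,-37,262],[0,0,9.4],1],[[-49,-37,262],[0,0,9.4],1],[[-49,-37,290],[0,0,9.4],1],[[-49,-37,310],[0,0,9.4],1],[[-49,-37,317],[0,0,9.4],1],[[-49,-37,317],[0,0,9.4],1],[[-49,-37,317],[0,0,9.4],-1],[[-49,-37,317],[0,0,9.4],-1],[[-49,-37,317],[0,0,9.4],-1],[[-49,-37,317],[0,0,9.4],-1],[[-49,-37,317],[0,0,9.4],-1]]'

```text
time: 3.7
tool_pos: [0.4317, 0.0069, 0.0147]
ee_rot: [3.142, -0.0, -0.167]
wrist_force: [-0.2, 0.0, -0.0]
width: 0.0577
```

Request:
move_arm --targets '[[[0,0,-60],[0,0,0],-1],[[0,0,-110],[0,0,-10],-1],[[220,208,-130],[0,0,-170],-1],[[220,208,-130],[0,0,-170],-1],[[220,208,-130],[0,0,-170],-1],[[220,208,-130],[0,0,-170],-1],[[220,208,-130],[0,0,-170],-1],[[220,208,-130],[0,0,-170],-1],[[220,208,-130],[0,0,-170],-1],[[220,208,-130],[0,0,-170],-1],[[220,208,-130],[0,0,-170],-1],[[220,208,-130],[0,0,-170],-1],[[220,208,-130],[0,0,-170],-1],[[220,208,-130],[0,0,-170],-1],[[220,208,-130],[0,0,-170],-1],[[220,208,-130],[0,0,-170],-1],[[220,208,-130],[0,0,-170],-1],[[220,208,-130],[0,0,-170],-1],[[220,208,-130],[0,0,-170],-1]]'

```text
time: 6.08
tool_pos: [0.6137, -0.2349, 0.1441]
ee_rot: [-3.142, -0.001, 2.797]
wrist_force: [0.2, 0.6, -1.0]
width: 0.0576
```

```bash
python3 - <<'E'
from h import *
im,T=snap('wrist','w2.png'); np.save('T2.npy',T); o=status.get_obs(); print(T.round(3),o['width'],o['joint_positions'].round(2))
move((614,-235,100,176.8))
E
```

```text
[[-0.941  0.338 -0.001  0.614]
 [ 0.338  0.941  0.    -0.235]
 [ 0.001 -0.    -1.     0.144]
 [ 0.     0.     0.     1.   ]] 0.057543768058510816 [-0.45  0.34  1.19 -0.    1.61 -1.68]
from [ 613.7 -234.9  144.2] shift [-0.3 -0.  44.2] turn [  0.   -0.  -16.5]
```

View pics/w2.png

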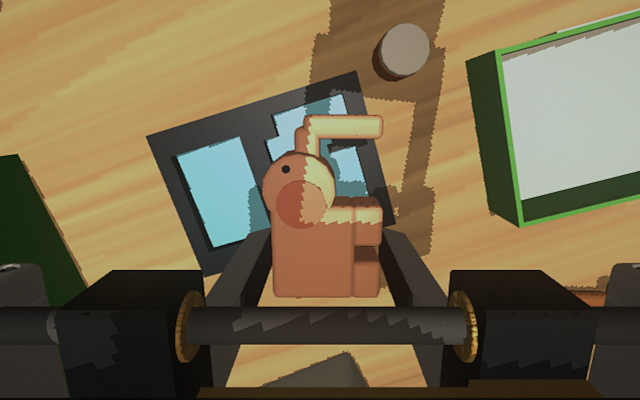

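Wrist view: teether held square in the jaws (body back edge on row 297, columns 272-381). Tray's front corners are at (149,137) and (357,72), its box cut-out at (176,155),(240,137),(213,248).

```bash
python3 - <<'E'
from h import *
T=np.load('T2.npy'); Ti=np.linalg.inv(T)
P=ray('wrist',[[149,137],[357,72]],.018,T)[:,:2]*1000; d=P[1]-P[0]; psi=np.arctan2(-d[0],d[1]); R=np.array([[np.cos(psi),-np.sin(psi)],[np.sin(psi),np.cos(psi)]])
print(P.round(1),np.hypot(*d),np.degrees(psi)); c=P.mean(0)-R@[-70,0]; print('c',c,'goal',c+R@[23,42])
Q=ray('wrist',[[176,155],[240,137],[213,248]],.018,T)[:,:2]*1000
print(Q.round(1),'rectc',(Q[1]+Q[2])/2, 'expect',c+R@[0,-49])
b=ray('wrist',[[272,297],[381,297],[382,207]],T[2,3]-.0147+.026,T); print('in tool',((Ti@np.c_[b,np.ones(3)].T)[:3].T*1000).round(1))
E
```

```text
[[ 515.6 -362.8]
 [ 526.  -175.7]] 187.4072871839197 -3.1890680381957655
c [ 590.6987324  -273.12606489] goal [ 615.99961664 -232.47061929]
[[ 537.7 -347.5]
 [ 542.3 -288.3]
 [ 628.6 -352.9]] rectc [ 585.46902179 -320.59804453] expect [ 587.97281326 -322.05018332]
in tool [[-26.5 -28.6 -11.3]
 [-26.5  30.  -11.3]
 [ 23.6  28.5 -11.3]]
```

Request:
move_arm --targets '[[[-1,2,60],[0,0,-16.5],-1],[[-1,2,90],[0,0,-16.5],-1],[[-1,2,105],[0,0,-16.5],-1],[[-1,2,114],[0,0,-16.5],-1],[[-1,2,119],[0,0,-16.5],-1],[[-1,2,122],[0,0,-16.5],-1],[[-1,2,122],[0,0,-16.5],-1],[[-1,2,122],[0,0,-16.5],-1]]'

```text
time: 7.12
tool_pos: [0.6158, -0.2336, 0.0232]
ee_rot: [-3.141, 0.001, 3.087]
wrist_force: [0.1, -0.1, -0.8]
width: 0.0576
```

No contact force with the teether already below the foam top. Lowering 2 mm, releasing and rising.

Request:
move_arm --targets '[[[0,0,2],[0,0,0],-1],[[0,0,2],[0,0,0],-1],[[0,0,2],[0,0,0],0.7],[[0,0,2],[0,0,0],0.7],[[0,0,2],[0,0,0],0.7],[[0,0,-50],[0,0,0],0.7],[[0,0,-110],[0,0,0],0.7],[[0,0,-150],[0,0,0],1],[[0,0,-150],[0,0,0],1]]'

```text
time: 8.25
tool_pos: [0.6176, -0.2344, 0.1782]
ee_rot: [-3.138, 0.009, 3.088]
wrist_force: [-0.1, -0.6, -0.1]
width: 0.0932
```

```bash
python3 - <<'E'
from h import *
im,T=snap('wrist','w3.png'); np.save('T3.npy',T); 
move((420,-159,130,90))
E
```

```text
from [ 616.3 -233.8  174.6] shift [200.2  64.1  43.7] turn [ 0.1  0.3 86.9]
```

View pics/w3.png

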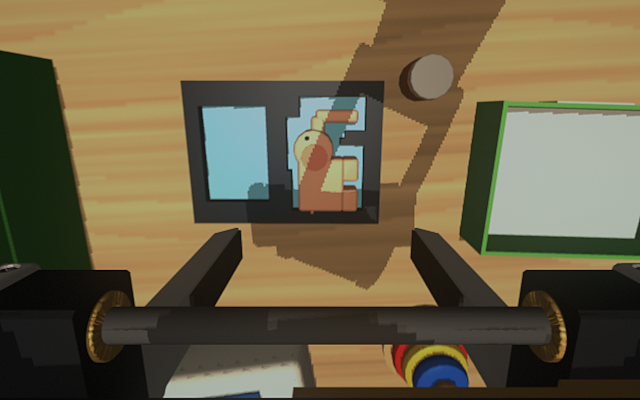

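Teether sits inside its outline at (325,165) with even margins all round. Jar (430,77) untouched. Next the ramekin, jaws along x.

Request:
move_arm --targets '[[[200,62,60],[0,0,87],1],[[200,62,60],[0,0,87],1],[[200,62,60],[0,0,87],1],[[200,62,80],[0,0,87],1],[[200,62,110],[0,0,87],1],[[200,62,114],[0,0,87],1],[[200,62,114],[0,0,87],1],[[200,62,114],[0,0,87],1],[[200,62,114],[0,0,87],1],[[200,62,114],[0,0,87],1]]'

```text
time: 9.55
tool_pos: [0.4181, -0.1602, 0.0571]
ee_rot: [-3.139, -0.001, 1.572]
wrist_force: [0.6, -0.3, -0.2]
width: 0.0941
```

```bash
python3 - <<'E'
from h import *
im,T=snap('wrist','w4.png'); hsv=cv2.cvtColor(im[:,:,::-1].copy(),cv2.COLOR_BGR2HSV)
m=cv2.inRange(hsv,(0,0,90),(180,70,255)); m[300:]=0
cs,_=cv2.findContours(m,cv2.RETR_EXTERNAL,cv2.CHAIN_APPROX_NONE)
for c in sorted(cs,key=cv2.contourArea)[-4:]:
    P=(ray('wrist',c.reshape(-1,2),.04,T)[:,:2]*1000).astype(np.float32); r=cv2.minAreaRect(P); print(np.round(r[0],1),np.round(r[1],1))
move((419.5,-161,12,90))
E
```

```text
[ 225.  -180.9] [10.   2.7]
[ 530.1 -143.5] [37.2 37.5]
[572.  -56.1] [44.8 34.9]
[ 419.2 -160.6] [60.5 60.3]
from [ 418.4 -160.3   57.5] shift [-0.7  1.2 45.5] turn [-0.1 -0.   0. ]
```

Request:
move_arm --targets '[[[0,1,30],[0,0,0],1],[[0,1,43],[0,0,0],1],[[0,1,45],[0,0,0],1],[[0,1,45],[0,0,0],1],[[0,1,45],[0,0,0],-1],[[0,1,45],[0,0,0],-1],[[0,1,45],[0,0,0],-1],[[0,1,45],[0,0,0],-1],[[0,1,30],[0,0,0],-1],[[0,1,0],[0,0,0],-1],[[0,1,-50],[0,0,0],-1],[[0,1,-50],[0,0,0],-1]]'

```text
time: 11.1
tool_pos: [0.4232, -0.1623, 0.1141]
ee_rot: [3.132, 0.005, 1.569]
wrist_force: [-0.4, -0.6, -1.6]
width: 0.0602
```

```bash
python3 - <<'E'
from h import *
print(status.get_obs()['width'])
move((623,-35.3,90,85)); move((623,-35.3,18,85))
E
```

```text
0.06022051520786103
from [ 423.2 -162.3  114.1] shift [127.5 199.4  25.3] turn [0.6 0.3 4.9]
from [ 423.2 -162.3  114.1] shift [127.8 198.7  97.3] turn [0.6 0.3 4.9]
```

Request:
move_arm --targets '[[[125,204,0],[0,0,5],-1],[[125,204,0],[0,0,5],-1],[[125,204,0],[0,0,5],-1],[[125,204,0],[0,0,5],-1],[[125,204,0],[0,0,5],-1],[[125,204,0],[0,0,5],-1],[[125,204,20],[0,0,5],-1],[[125,204,50],[0,0,5],-1],[[125,204,65],[0,0,5],-1],[[125,204,75],[0,0,5],-1],[[125,204,80],[0,0,5],-1],[[125,204,80],[0,0,5],-1],[[125,204,80],[0,0,5],-1]]'

```text
time: 12.72
tool_pos: [0.6249, -0.0361, 0.0294]
ee_rot: [3.14, 0.0, 1.482]
wrist_force: [0.7, 0.2, -1.5]
width: 0.0603
```

```bash
python3 - <<'E'
from h import *
im,T=snap('wrist','w5.png'); np.save('T5.npy',T); print(T[:3,3],status.get_obs()['wrist_force'])
E
```

```text
[ 0.62490127 -0.03608857  0.02942398] [ 1.00066333  0.37164278 -0.14325487]
```

View pics/w5.png

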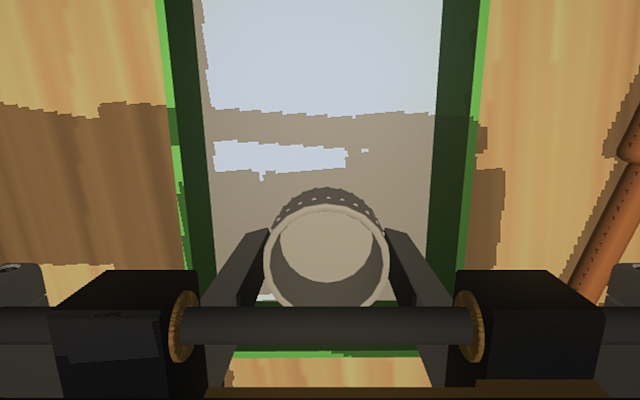

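Ramekin (326,255) is held between the fingers, centred well clear of the bin walls. Setting it down gently.

Request:
move_arm --targets '[[[0,0,5],[0,0,0],-1],[[0,0,8],[0,0,0],-1],[[0,0,10],[0,0,0],-1],[[0,0,10],[0,0,0],-1],[[0,0,10],[0,0,0],-1]]'

```text
time: 13.4
tool_pos: [0.6242, -0.036, 0.0197]
ee_rot: [3.141, 0.0, 1.482]
wrist_force: [-2.6, 0.4, 5.0]
width: 0.0602
```

Floor contact felt (5 N). Releasing.

Request:
move_arm --targets '[[[0,0,0],[0,0,0],0.55],[[0,0,0],[0,0,0],0.55],[[0,0,0],[0,0,0],0.55],[[0,0,-30],[0,0,0],0.6],[[0,0,-80],[0,0,0],0.6],[[0,0,-140],[0,0,0],1],[[0,0,-140],[0,0,0],1],[[0,0,-140],[0,0,0],1]]'

```text
time: 14.4
tool_pos: [0.624, -0.036, 0.1579]
ee_rot: [-3.141, 0.0, 1.482]
wrist_force: [0.8, 0.6, 0.5]
width: 0.0939
```

```bash
python3 - <<'E'
from h import *
print(status.get_obs()['width'])
move((419.5,148.5,140,90))
E
```

```text
0.09393934688502627
from [624.  -36.  157.9] shift [ 165.6 -220.1   18. ] turn [-0.   0.  -5.1]
```

Request:
move_arm --targets '[[[166,-220,10],[0,0,-5],1],[[166,-220,10],[0,0,-5],1],[[166,-220,10],[0,0,-5],1],[[166,-220,10],[0,0,-5],1],[[166,-220,10],[0,0,-5],1],[[166,-220,10],[0,0,-5],1],[[166,-220,18],[0,0,-5],1],[[166,-220,18],[0,0,-5],1]]'

```text
time: 15.4
tool_pos: [0.4197, 0.1479, 0.1386]
ee_rot: [-3.138, 0.001, 1.568]
wrist_force: [0.4, 0.1, -0.3]
width: 0.0937
```

```bash
python3 - <<'E'
from h import *
im,T=snap('wrist','w6.png'); hsv=cv2.cvtColor(im[:,:,::-1].copy(),cv2.COLOR_BGR2HSV)
m=cv2.inRange(hsv,(8,180,90),(20,255,255)); m[300:]=0
cs,_=cv2.findContours(m,cv2.RETR_EXTERNAL,cv2.CHAIN_APPROX_NONE)
for c in sorted(cs,key=cv2.contourArea)[-2:]:
    P=(ray('wrist',c.reshape(-1,2),.082,T)[:,:2]*1000).astype(np.float32); r=cv2.minAreaRect(P); print(np.round(r[0],1),np.round(r[1],1))
move((419.5,148.5,30,90))
E
```

```text
[581.7 191.7] [ 0.  23.6]
[418.6 150.1] [58.1 58.2]
from [420.  148.  139.2] shift [  0.6  -0.2 109.2] turn [-0.1  0.  -0.2]
```

Request:
move_arm --targets '[[[1,-1,50],[0,0,0],1],[[1,-1,90],[0,0,0],1],[[1,-1,107],[0,0,0],1],[[1,-1,109],[0,0,0],1],[[1,-1,109],[0,0,0],1],[[1,-1,109],[0,0,0],-1],[[1,-1,109],[0,0,0],-1],[[1,-1,109],[0,0,0],-1],[[1,-1,109],[0,0,0],-1],[[1,-1,100],[0,0,0],-1],[[1,-1,60],[0,0,0],-1],[[1,-1,10],[0,0,0],-1],[[1,-1,10],[0,0,0],-1],[[1,-1,10],[0,0,0],-1]]'

```text
time: 17.2
tool_pos: [0.4184, 0.1497, 0.1299]
ee_rot: [-3.141, 0.0, 1.569]
wrist_force: [0.3, -0.3, -2.0]
width: 0.0594
```

```bash
python3 - <<'E'
from h import *
print(status.get_obs()['width'])
move((630,49,110,85)); move((630,49,40,85))
E
```

```text
0.059389882858143055
from [418.4 149.7 129.9] shift [-100.4  211.8   19.8] turn [-0.   0.   4.9]
from [418.4 149.7 129.9] shift [-100.4  211.8   89.8] turn [-0.   0.   4.9]
```

Request:
move_arm --targets '[[[-100,212,0],[0,0,5],-1],[[-100,212,0],[0,0,5],-1],[[-100,212,0],[0,0,5],-1],[[-100,212,0],[0,0,5],-1],[[-100,212,0],[0,0,5],-1],[[-100,212,0],[0,0,5],-1],[[-100,212,30],[0,0,5],-1],[[-100,212,60],[0,0,5],-1],[[-100,212,80],[0,0,5],-1],[[-100,212,88],[0,0,5],-1],[[-100,212,91],[0,0,5],-1],[[-100,212,92],[0,0,5],-1],[[-100,212,93],[0,0,5],-1],[[-100,212,93],[0,0,5],-1]]'

```text
time: 18.95
tool_pos: [0.6311, 0.0494, 0.038]
ee_rot: [3.141, -0.0, 1.482]
wrist_force: [0.2, 0.0, -1.1]
width: 0.0601
```

Request:
move_arm --targets '[[[0,0,1],[0,0,0],-1],[[0,0,2],[0,0,0],-1],[[0,0,2],[0,0,0],-1],[[0,0,2],[0,0,0],0.55],[[0,0,2],[0,0,0],0.55],[[0,0,2],[0,0,0],0.55],[[0,0,-30],[0,0,0],0.6],[[0,0,-80],[0,0,0],0.6],[[0,0,-140],[0,0,0],1],[[0,0,-140],[0,0,0],1],[[0,0,-140],[0,0,0],1]]'

```text
time: 20.32
tool_pos: [0.6306, 0.0495, 0.1771]
ee_rot: [-3.141, 0.0, 1.482]
wrist_force: [-0.3, -0.1, -0.2]
width: 0.0935
```

```bash
python3 - <<'E'
from h import *
im,T=snap('top','t7.png'); c=cv2.imread('pics/t7.png')[120:270,140:420]; cv2.imwrite('pics/c7.png',cv2.resize(c,None,fx=2.85,fy=2.85,interpolation=cv2.INTER_CUBIC))
move((353,279.5,130,-10)); move((353,279.5,18,-10))
E
```

```text
from [629.9  49.5 175.6] shift [ 204.5 -296.1   46.4] turn [-0.1  0.2 94.9]
from [629.9  49.5 175.6] shift [ 204.5 -295.8  158.4] turn [-0.1  0.2 94.9]
```

Request:
move_arm --targets '[[[204,-296,20],[0,0,-85],1],[[204,-296,20],[0,0,-85],1],[[204,-296,20],[0,0,-85],1],[[204,-296,20],[0,0,-85],1],[[204,-296,20],[0,0,-85],1],[[204,-296,20],[0,0,-85],1],[[204,-296,46],[0,0,-85],1],[[204,-296,46],[0,0,-85],1],[[204,-296,46],[0,0,-85],1],[[204,-296,46],[0,0,-85],1],[[204,-296,46],[0,0,-85],1]]'

```text
time: 21.75
tool_pos: [0.3541, 0.2789, 0.1313]
ee_rot: [-3.141, -0.0, 2.964]
wrist_force: [-0.5, -0.4, -0.3]
width: 0.0939
```

```bash
python3 - <<'E'
from h import *
im,T=snap('wrist','w8.png'); hsv=cv2.cvtColor(im[:,:,::-1].copy(),cv2.COLOR_BGR2HSV)
m=cv2.inRange(hsv,(100,120,80),(125,255,255)); m[305:]=0
cs,_=cv2.findContours(m,cv2.RETR_EXTERNAL,cv2.CHAIN_APPROX_NONE)
c=max(cs,key=cv2.contourArea); P=(ray('wrist',c.reshape(-1,2),.04,T)[:,:2]*1000).astype(np.float32); r=cv2.minAreaRect(P); print(np.round(r[0],1),np.round(r[1],1),r[2],c.reshape(-1,2).min(0),c.reshape(-1,2).max(0))
move((353,279.5,16,170)); cv2.imwrite('pics/c8.png',np.vstack([cv2.imread('pics/c7.png'),cv2.resize(cv2.imread('pics/w8.png'),(256,160)).repeat(1,0) if 0 else np.zeros((1,798,3),np.uint8)]))
a=cv2.imread('pics/c7.png'); b=cv2.resize(cv2.imread('pics/w8.png'),(400,250)); o=np.zeros((600,800,3),np.uint8); o[:345,:798]=a[:345]; o[350:,:400]=b; cv2.imwrite('pics/c8.png',o)
E
```

```text
[352.2 285.2] [48.  77.7] 80.63510131835938 [302 149] [363 243]
from [354.2 278.9 131.5] shift [  1.3   0.4 115.5] turn [-0.   0.  -0.2]
```

View pics/c8.png

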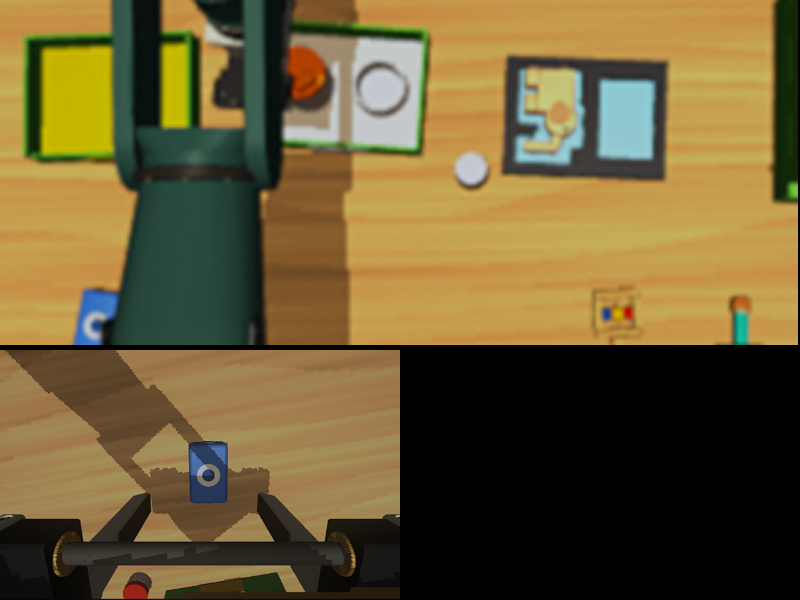

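Top crop: cup and ramekin stand in the white bin at (305,80) and (382,88). Teether is in its outline at (550,110) and the jar (471,168) is unmoved. Box is between the open jaws in the wrist view. Gripping the box.

Request:
move_arm --targets '[[[2.5,4,55],[0,0,0],1],[[2.5,4,95],[0,0,0],1],[[2.5,4,112],[0,0,0],1],[[2.5,4,115],[0,0,0],1],[[2.5,4,115],[0,0,0],-1],[[2.5,4,115],[0,0,0],-1],[[2.5,4,115],[0,0,0],-1],[[2.5,4,115],[0,0,0],-1],[[2.5,4,115],[0,0,0],-1],[[2.5,4,100],[0,0,0],-1],[[2.5,4,50],[0,0,0],-1],[[2.5,4,10],[0,0,0],-1],[[2.5,4,10],[0,0,0],-1],[[2.5,4,10],[0,0,0],-1]]'

```text
time: 23.55
tool_pos: [0.3517, 0.283, 0.1207]
ee_rot: [-3.141, -0.001, 2.965]
wrist_force: [0.0, -0.5, -1.4]
width: 0.0499
```

```bash
python3 - <<'E'
from h import *
print(status.get_obs()['width'])
move((586.8,-323.4,130,176.8))
E
```

```text
0.04991640923438284
from [351.7 283.  120.7] shift [-337.8 -555.8   -9. ] turn [-0.1 -0.1 -6.9]
```

Request:
move_arm --targets '[[[-338,-556,-30],[0,0,-7],-1],[[-338,-556,-30],[0,0,-7],-1],[[-338,-556,-30],[0,0,-7],-1],[[-338,-556,-30],[0,0,-7],-1],[[-338,-556,-30],[0,0,-7],-1],[[-338,-556,-30],[0,0,-7],-1],[[-338,-556,-30],[0,0,-7],-1],[[-338,-556,-30],[0,0,-7],-1],[[-338,-556,-30],[0,0,-7],-1],[[-338,-556,-30],[0,0,-7],-1],[[-338,-556,-30],[0,0,-7],-1],[[-338,-556,-30],[0,0,-7],-1],[[-338,-556,-30],[0,0,-7],-1],[[-338,-556,-30],[0,0,-7],-1],[[-338,-556,-30],[0,0,-7],-1],[[-338,-556,-30],[0,0,-7],-1]]'

```text
time: 25.55
tool_pos: [0.5876, -0.3226, 0.152]
ee_rot: [-3.141, 0.001, 3.088]
wrist_force: [-0.2, 0.4, -0.2]
width: 0.0499
```

```bash
python3 - <<'E'
from h import *
im,T=snap('wrist','w9.png'); np.save('T9.npy',T); print(status.get_obs()['width'])
move((586.8,-323.4,25,176.8))
E
```

```text
0.049485301278756895
from [ 587.5 -322.8  151.9] shift [  0.8  -0.6 126.9] turn [-0.   0.   0.1]
```

View pics/w9.png

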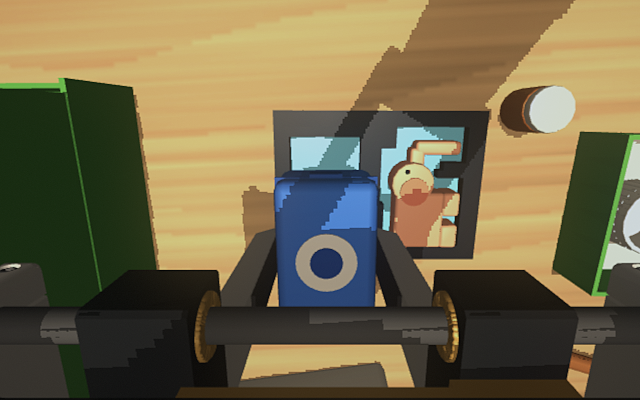

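Wrist view: box square in the jaws with its front edge at row ~180, columns 276-377. Tray front corners are (274,111) and (489,111), and the box cut-out's front edge is (291,138)-(359,138). Teether is seated at (425,190). I'll compute the correction.

```bash
python3 - <<'E'
from h import *
T=np.load('T9.npy'); Ti=np.linalg.inv(T)
P=ray('wrist',[[274,111],[489,111]],.018,T)[:,:2]*1000; d=P[1]-P[0]; psi=np.arctan2(-d[0],d[1]); R=np.array([[np.cos(psi),-np.sin(psi)],[np.sin(psi),np.cos(psi)]])
c=P.mean(0)-R@[-70,0]; print(P.round(1),np.hypot(*d),np.degrees(psi),'c',c,'box goal',c+R@[0,-49])
Q=ray('wrist',[[291,138],[359,138]],.018,T)[:,:2]*1000; print('cut front',Q.round(1),'->centre',Q.mean(0)+R@[47,0])
b=ray('wrist',[[276,181],[377,181]],T[2,3]+.024,T); print('box front in tool',((Ti@np.c_[b,np.ones(2)].T)[:3].T*1000).round(1))
E
```

```text
[[ 514.4 -364.1]
 [ 524.4 -176.1]] 188.2885195366389 -3.040318616947291 c [ 589.32823666 -273.85079246] box goal [ 586.72934175 -322.78182295]
cut front [[ 538.5 -351.1]
 [ 541.7 -290.5]] ->centre [ 587.04958652 -323.28878417]
box front in tool [[ 39.3 -22.5 -24. ]
 [ 39.3  23.5 -24. ]]
```

Request:
move_arm --targets '[[[0.5,0,60],[0,0,0],-1],[[0.5,0,100],[0,0,0],-1],[[0.5,0,115],[0,0,0],-1],[[0.5,0,121],[0,0,0],-1],[[0.5,0,125],[0,0,0],-1],[[0.5,0,127],[0,0,0],-1],[[0.5,0,128],[0,0,0],-1],[[0.5,0,128],[0,0,0],-1]]'

```text
time: 26.6
tool_pos: [0.5873, -0.3235, 0.0241]
ee_rot: [-3.141, 0.001, 3.087]
wrist_force: [-0.5, -0.8, -2.2]
width: 0.0498
```

Request:
move_arm --targets '[[[0,0,2],[0,0,0],-1],[[0,0,2],[0,0,0],-1],[[0,0,2],[0,0,0],0.5],[[0,0,2],[0,0,0],0.5],[[0,0,2],[0,0,0],0.5],[[0,0,-40],[0,0,0],0.5],[[0,0,-100],[0,0,0],0.6],[[0,0,-150],[0,0,0],1],[[0,0,-150],[0,0,0],1],[[0,0,-150],[0,0,0],1]]'

```text
time: 27.85
tool_pos: [0.5867, -0.323, 0.1725]
ee_rot: [3.141, -0.001, 3.088]
wrist_force: [-0.4, -0.3, -0.8]
width: 0.0936
```

```bash
python3 - <<'E'
from h import *
im,T=snap('wrist','w10.png'); np.save('T10.npy',T)
print(status.get_obs()['joint_positions'].round(2))
move((357,-306.5,110,2))
E
```

```text
[-0.59  0.37  1.1  -0.    1.67 -2.1 ]
from [ 586.2 -322.7  171.2] shift [229.6   3.7  61.9] turn [ -0.3  -0.2 174.9]
```

View pics/w10.png

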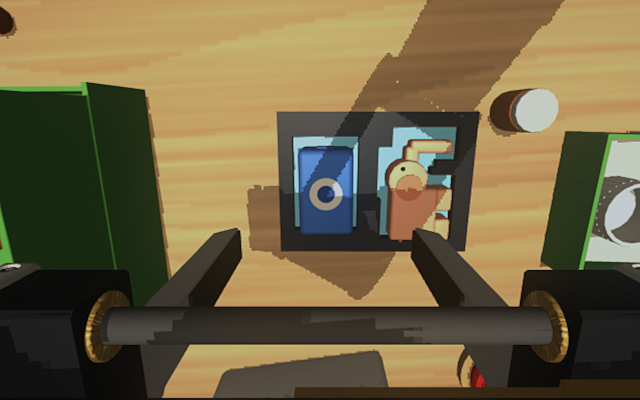

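Box sits in its rectangle at (325,190) with even gaps, teether still seated. Now to the rattle: half turn, and above it.

Request:
move_arm --targets '[[[230,4,0],[0,0,175],1],[[230,4,0],[0,0,175],1],[[230,4,0],[0,0,175],1],[[230,4,0],[0,0,175],1],[[230,4,0],[0,0,175],1],[[230,4,30],[0,0,175],1],[[230,4,60],[0,0,175],1],[[230,4,60],[0,0,175],1],[[230,4,60],[0,0,175],1],[[230,4,60],[0,0,175],1],[[230,4,60],[0,0,175],1],[[230,4,60],[0,0,175],1],[[230,4,60],[0,0,175],1],[[230,4,60],[0,0,175],1],[[230,4,60],[0,0,175],1],[[230,4,60],[0,0,175],1],[[230,4,60],[0,0,175],1],[[230,4,60],[0,0,175],1],[[230,4,60],[0,0,175],1]]'

```text
time: 30.28
tool_pos: [0.357, -0.3062, 0.1122]
ee_rot: [-3.14, 0.002, 0.034]
wrist_force: [-0.4, -0.1, -0.5]
width: 0.0939
```

```bash
python3 - <<'E'
from h import *
im,T=snap('wrist','w11.png'); np.save('T11.npy',T)
print(T.round(3))
E
```

```text
[[ 0.999  0.034 -0.002  0.357]
 [ 0.034 -0.999  0.002 -0.306]
 [-0.002 -0.002 -1.     0.112]
 [ 0.     0.     0.     1.   ]]
```

View pics/w11.png

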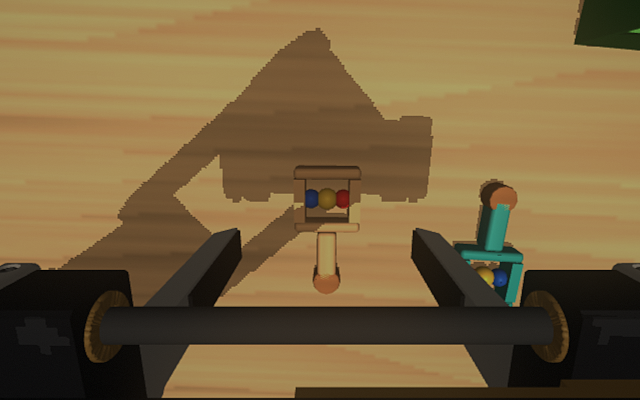

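Wooden rattle lies square between the jaws: frame columns 295-360, rows 170-231, knob (326,282). The turquoise one (495,245) is at the right, just outside the right finger.

```bash
python3 - <<'E'
from h import *
T=np.load('T11.npy'); Ti=np.linalg.inv(T)
b=ray('wrist',[[295,172],[360,172],[295,230],[360,230],[326,282]],.02,T); print(((Ti@np.c_[b,np.ones(5)].T)[:3].T*1000).round(1))
t=ray('wrist',[[453,243],[520,300],[505,200]],.02,T); print('turq',(t*1000).round())
E
```

```text
[[ 25.  -24.7  92.2]
 [ 25.   26.7  92.1]
 [-23.4 -25.8  92.3]
 [-23.4  27.9  92.2]
 [-70.5  -0.2  92.3]]
turq [[ 326. -413.   20.]
 [ 275. -478.   20.]
 [ 364. -450.   20.]]
```

Request:
move_arm --targets '[[[1,0,55],[0,0,0],1],[[1,0,90],[0,0,0],1],[[1,0,104],[0,0,0],1],[[1,0,107],[0,0,0],1],[[1,0,107],[0,0,0],1],[[1,0,107],[0,0,0],-1],[[1,0,107],[0,0,0],-1],[[1,0,107],[0,0,0],-1],[[1,0,107],[0,0,0],-1],[[1,0,107],[0,0,0],-1],[[1,0,80],[0,0,0],-1],[[1,0,30],[0,0,0],-1],[[1,0,-10],[0,0,0],-1],[[1,0,-10],[0,0,0],-1],[[1,0,-10],[0,0,0],-1]]'

```text
time: 32.2
tool_pos: [0.358, -0.3063, 0.1223]
ee_rot: [-3.14, 0.001, 0.033]
wrist_force: [-0.7, 0.5, -0.7]
width: 0.0534
```

```bash
python3 - <<'E'
from h import *
print(status.get_obs()['width'])
move((621.5,318,120,90.7))
E
```

```text
0.05335281279513132
from [ 358.  -306.3  122.3] shift [ 284.  -615.2    2.7] turn [ -0.1  -0.  -88.8]
```

Request:
move_arm --targets '[[[284,-615,-45],[0,0,-89],-1],[[284,-615,-45],[0,0,-89],-1],[[284,-615,-45],[0,0,-89],-1],[[284,-615,-45],[0,0,-89],-1],[[284,-615,-45],[0,0,-89],-1],[[284,-615,-45],[0,0,-89],-1],[[284,-615,-45],[0,0,-89],-1],[[284,-615,-45],[0,0,-89],-1],[[284,-615,-45],[0,0,-89],-1],[[284,-615,-45],[0,0,-89],-1],[[284,-615,-45],[0,0,-89],-1],[[284,-615,-45],[0,0,-89],-1],[[284,-615,-45],[0,0,-89],-1],[[284,-615,-45],[0,0,-89],-1],[[284,-615,-45],[0,0,-89],-1],[[284,-615,-45],[0,0,-89],-1],[[284,-615,-45],[0,0,-89],-1],[[284,-615,-45],[0,0,-89],-1]]'

```text
time: 34.45
tool_pos: [0.622, 0.3172, 0.1686]
ee_rot: [3.141, -0.0, 1.586]
wrist_force: [-0.9, 0.4, -0.4]
width: 0.0535
```

```bash
python3 - <<'E'
from h import *
im,T=snap('wrist','w12.png'); np.save('T12.npy',T)
print(T.round(3),status.get_obs()['width']); move((621.5,318,12,90.7))
E
```

```text
[[-0.016  1.     0.     0.622]
 [ 1.     0.016  0.     0.317]
 [ 0.     0.    -1.     0.169]
 [ 0.     0.     0.     1.   ]] 0.053531140360124504
from [622.  317.2 168.5] shift [  0.8  -0.5 156.5] turn [0.  0.  0.2]
```

View pics/w12.png

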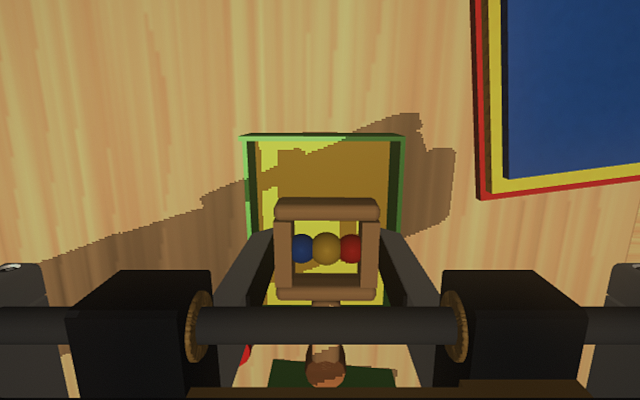

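Wrist view: rattle held level over the yellow bin. Bin's far wall top runs (241,135)-(417,137). Red tin just visible at (245,355).

```bash
python3 - <<'E'
from h import *
T=np.load('T12.npy')
print((ray('wrist',[[241,134],[417,136]],.055,T)*1000).round(1))
E
```

```text
[[551.1 369.1  55. ]
 [697.6 369.7  55. ]]
```

Request:
move_arm --targets '[[[-10,0,40],[0,0,0],-1],[[-10,0,90],[0,0,0],-1],[[-10,0,130],[0,0,0],-1],[[-10,0,145],[0,0,0],-1],[[-10,0,152],[0,0,0],-1],[[-10,0,155],[0,0,0],-1],[[-10,0,156],[0,0,0],-1],[[-10,0,156],[0,0,0],-1]]'

```text
time: 35.5
tool_pos: [0.6229, 0.3076, 0.0139]
ee_rot: [3.139, -0.001, 1.587]
wrist_force: [-0.2, 1.0, -0.5]
width: 0.0533
```

Request:
move_arm --targets '[[[0,0,1],[0,0,0],-1],[[0,0,1],[0,0,0],-1],[[0,0,1],[0,0,0],0.5],[[0,0,1],[0,0,0],0.5],[[0,0,1],[0,0,0],0.5],[[0,0,-30],[0,0,0],0.5],[[0,0,-80],[0,0,0],0.5],[[0,0,-140],[0,0,0],0.5],[[100,-200,-180],[0,0,0],0.5],[[100,-250,-180],[0,0,0],0.5],[[100,-300,-180],[0,0,0],0.5],[[100,-350,-180],[0,0,0],0.5],[[100,-350,-180],[0,0,0],0.5],[[100,-350,-180],[0,0,0],0.5],[[100,-350,-180],[0,0,0],0.5]]'

```text
time: 37.38
tool_pos: [0.2677, 0.4026, 0.1935]
ee_rot: [3.141, -0.002, 1.592]
wrist_force: [0.4, -1.0, 0.1]
width: 0.0704
```

```bash
python3 - <<'E'
from h import *
print(status.get_obs()['time'],tool()[:3,3])
snap('top','t13.png');snap('scene','s13.png')
a=cv2.resize(cv2.imread('pics/t13.png')[115:260,140:390],None,fx=3.2,fy=2.1*1.0 if 0 else 3.2,interpolation=cv2.INTER_CUBIC)[:300]
b=cv2.resize(cv2.imread('pics/s13.png')[170:350,200:520],(800,450),interpolation=cv2.INTER_CUBIC)
cv2.imwrite('pics/c13.png',np.vstack([cv2.resize(a,(533,200)) if 0 else a[:,:800], cv2.resize(b,(800,300)) if 0 else b[60:360]]))
im=cv2.imread('pics/t13.png'); hsv=cv2.cvtColor(im,cv2.COLOR_BGR2HSV)
for n,m,w,z in(('jar',cv2.inRange(hsv,(0,0,120),(180,80,255)),(296,170,316,190),.05),('tin',cv2.inRange(hsv,(0,180,60),(8,255,255)),(210,172,232,192),.03)):
    k=np.zeros_like(m);k[w[1]:w[3],w[0]:w[2]]=m[w[1]:w[3],w[0]:w[2]]; c=max(cv2.findContours(k,0,1)[0],key=cv2.contourArea,default=None)
    if c is not None: print(n,cv2.minAreaRect((ray('top',c.reshape(-1,2),z)[:,:2]*1000).astype(np.float32))[:2])
E
```

```text
37.375 [0.26772069 0.40256154 0.19348187]
jar ((523.7122192382812, -142.429931640625), (34.641204833984375, 36.87944030761719))
tin ((523.5287475585938, 136.44863891601562), (37.151058197021484, 33.77886199951172))
```

View pics/c13.png

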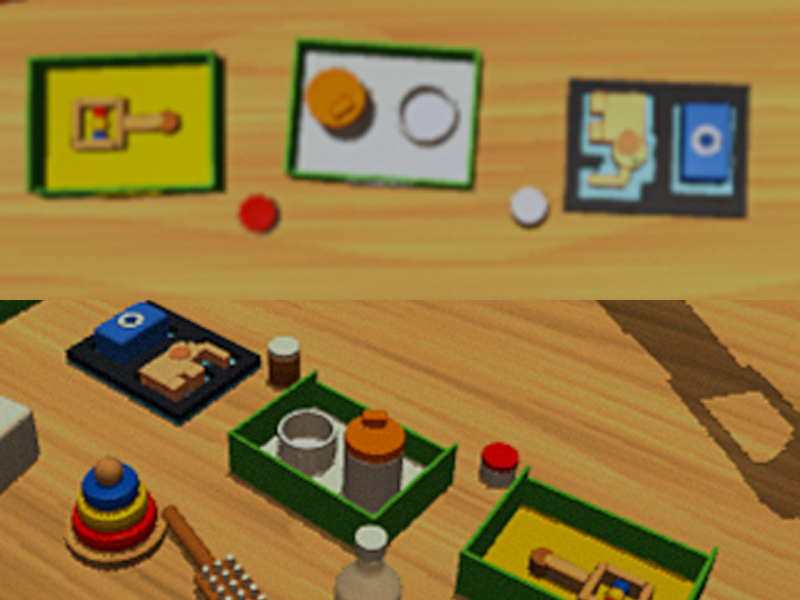

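Final views: rattle flat in the yellow bin, cup and ramekin upright in the white bin, box and teether in the tray, jar and tin measured where they were. One height check by two-view triangulation of the discs on the box and the teether's ear.

```bash
python3 - <<'E'
from h import *
def tri(a,b):
    L=[]
    for n,uv in(('top',a),('scene',b)):
        p=ray(n,[uv],0)[0]; q=ray(n,[uv],.1)[0]; L.append((p,(q-p)/np.linalg.norm(q-p)))
    A=sum(np.eye(3)-np.outer(d,d) for _,d in L); B=sum((np.eye(3)-np.outer(d,d))@p for p,d in L)
    x=np.linalg.solve(A,B); print((x*1000).round(1),[round(1000*np.linalg.norm(np.cross(x-p,d)),1) for p,d in L])
tri((140+707/3.2,115+141/3.2),(200+130/2.5,170+(321-240)/2.5))
tri((140+629/3.2,115+143/3.2),(200+180/2.5,170+(354-240)/2.5))
T=np.load('T10.npy'); R=Ro.from_euler('z',-3.1,degrees=True).as_matrix()[:2,:2]
for zt in(.046,.058): print('box',zt,(ray('wrist',[[325,193]],zt,T)*1000).round(1))
c=np.array([589.3,-274.2]); Tt=np.load('T3.npy'); 
# teether body rear corners and leg front in w3 view, at seated top height 0.032
P=ray('wrist',[[299,211],[357,211],[357,158]],.032,Tt)[:,:2]*1000; print('teether len',np.hypot(*(P[1]-P[0])),np.hypot(*(P[2]-P[1])),'centre tray',R.T@((P[0]+P[2])/2-c))
E
```

```text
[ 585.4 -325.7   41.6] [np.float64(2.1), np.float64(2.1)]
[ 587.2 -246.    28.1] [np.float64(2.6), np.float64(2.6)]
box 0.046 [[ 586.9 -323.3   46. ]]
box 0.058 [[ 584.1 -323.1   58. ]]
teether len 56.657677521834735 51.885438765771944 centre tray [24.47521615 42.58106924]
```

```bash
python3 -c "
from bench import order; print(order.close_job())"
```

```text
the job is handed in; nothing more can be done
None
```

I put all five things away and handed the job in at about 37.5 s on the robot's clock. The hand-in gives no verdict, so what follows is my own checks.

- **Tray:** The teether measured at (24.5, 42.6) mm in the tray frame, against a goal of (23, 42). The box was within about 1 mm of its cut-out's centre.
- **Seating heights:** From two views, the box's top came out at 42 mm (46 expected) and the teether's at 28 mm (32 expected). Both read about 4 mm low, from rays that missed each other by 4–5 mm. Sitting on top of the foam instead would have read about 58 and 44 mm, so I take both as seated.
- **Bins:** The last pictures show the ramekin and cup standing upright in the white-floored bin, and the rattle flat in the yellow-floored one. I judged these by eye and did not measure their final poses. I opened the gripper on the ramekin only after feeling the floor under it.
- **Bystanders:** In the top view the jar and tin were within 1 mm of their starting positions. I left the turquoise look-alikes alone.
- **At hand-in:** The gripper was empty and open, and the arm was clear of everything.
- **Disagreement along the way:** The close wrist view put the box about 6 mm further in y than the overhead camera did. The jaws centred it anyway.

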